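# Take a bearing bore with a telescoping gauge

### The arm

A 7-joint arm with a two-finger parallel gripper is mounted at the origin on a cart in front of the work surface, level with it; the furniture and walls round the work are solid. World frame = base frame: x ahead of the robot, y to its left, z up, the work surface at z = 0. Lengths are in m, angles in rad, forces in N, time in s.
With the tool pointing down it reaches from about 0.35 to 0.9 m from the base axis. Payload 8.1 kg.
Tool frame: the origin (TCP) lies midway between the tips of the shut fingers; the grasp point (between the pads) lies arm.grip_point_offset behind it (arm.grip_point_offset is the distance from the TCP to the grasp point, in m); y points along the fingers, z is the direction in which the jaws open and shut, and the axes are right-handed (so a half turn about y gives the same grasp; the last joint's range is limited). The gripper opens to 92 mm and grips with 3 to 60 N. Pads are 19 mm wide; open, the fingers measure 130 mm over their backs; the gripper's body (75 mm by 190 mm) begins 47 mm behind the grasp point.
Start: joints at [-1.229, 0.434, 0.025, 1.573, -0.012, 1.134, -0.075], TCP at [0.269, 0.564, 0.227] pointing down, gripper open.
Joint ranges: [-2.62, 2.62], [-0.44, 2.09], [-1.27, 1.32], [0.08, 2.57], [-1.32, 4.46], [0.12, 2], [-2.74, 2.74]. Speed limits (rad/s): [2.22, 2.22, 3.01, 3.01, 3.14, 3.14, 3.14].

### API

Orientations are given as a rotation vector (axis times angle).
In Python, from cell import arm, get_image, camera_info gives the robot as it stands.
- The arm moves only by the tool carry_out, never from a script. Its argument "steps" is one flat list of numbers, 5 for each row, row after row: the opening, from 0 (shut) to 1 (fully open), then the shift along the world's x, y, z in units of 0.1 m (1.0 is 0.1 m), then the turn about the world's z in units of 45 degrees (1.0 is 45 degrees). In form: [hand, dx, dy, dz, spin, hand, dx, dy, dz, spin, ...]. A call has 1 to 12 rows; each row is the pose to reach, as a shift and turn from the pose commanded when the call began; what a row does not reach only later rows make up. A row lasts 1/10 s, in which the tool goes at most 50 mm and 8.59 degrees, less where a joint would pass 70% of its speed; a pose out of reach is approached as far as the arm can. A call with a number of a shift or a turn outside -1 to 1 is refused whole. A call with a gripper value outside its range is refused whole. The fingers move at their own pace and stop on an object; "grip_force" is the grip in N (left out, the last holds). Time passes only in rows, so rows that repeat a pose let the fingers close. It gives the time, the measured TCP pose, the force and the opening at its end, in the units of the state.
- arm.observe(): the state, without advancing time (a new reading comes with each control period).
- get_image(name): name is "scene" or "top" or "wrist"; returns (picture, depth): 400x640x3 uint8, red, green, blue; 400x640 float32, m along the optical axis (not along the pixel's ray), 0 where there is no reading.
- camera_info(name): a dict with "fovy" (degrees; the focal length in pixels is half the picture's height over the tangent of half this angle, whatever the lens; pixels are square), "cx", "cy" (the principal point, pixels), "R" (3x3) and "t" (3): a world point X has camera coordinates R X + t; the wrist camera has in their place "tool_from_camera" (4x4, takes a point from camera to tool coordinates, whose origin is the TCP and whose axes are the tool frame's). Camera axes: x right, y down, z forward; pixel columns grow to the right and rows downward; lengths in m; the calibration is good to about 2 mm. A picture is of the moment at which its call begins: read the wrist's pose just before it. camera_info takes no time and is no camera call.
- arm.sign_off(): hands the job in, once; it reports no verdict.
The state is a dict: "clock": time; "joints": joint angles; "dq": joint speeds; "joint_efforts": joint torques, N m; "position": TCP position; "ee_rot": TCP orientation; "force": force on the tool from outside, world axes, zero at the start; "ft_torque": the same for the moment, N m; "width": opening from 0.0 (shut) to 1.0 (fully open).
Only numpy, scipy, OpenCV 4.12 (cv2) and the standard library are available. Lean on these libraries where they do the work, as an engineer would, in place of code of your own. Each camera call takes 0.05 s, during which the arm holds its last target. There are 200 camera calls.

### The job

Take the size of the bore in the square-flanged bearing housing with the telescoping gauge that hangs in the wooden stand: lower the gauge into the bore with its plungers still locked in until the collar sits flat on the housing, swing the lock lever open so that the plungers spring out against the bore, and swing the lever fully shut again to lock that size. Then draw the gauge out slowly and straight, without a jerk that would shift the setting, and hang it back in its stand, upright and still locked at the bore's size, ready for the calliper. Do not shift the housing or disturb the spare bush, the calliper, the loupe or the pliers.

Things in the scene. Friction and masses are not known exactly. Their poses are not given: they have to be found in the camera images.
- gauge: steel telescoping bore gauge, a T hung upright, 0.55 kg. Origin on its axis in the underside of its round depth collar (63 mm diameter, 8 mm thick); z up, x along plunger a. Below the collar: tapered centring spigot (41 mm diameter, 9 mm deep, 32 mm at its end), then a cross tube 14 mm diameter, 32 mm long along x, axis at z = -26 mm (lowest point -33 mm), with a spring plunger in each end
- handle_grip (a point): where to grip: middle of the dark grooved handle (16 mm diameter, from 8 to 64 mm above the collar's underside), 40 mm above the collar's underside, on the gauge's axis. The lever hub (18 mm diameter) sits above it, 65 to 78 mm up; let the fingers pass either side of the lever arm (closing across the gauge's x axis)
- lock_lever (a joint): lock lever on top of the handle, rad: 0 = shut, arm over plunger a (gauge's +x); 1.35 = open; stops at both. Opens counterclockwise seen from above, stays where left. Below 0.3 it locks the plungers where they are, above 0.8 they are free; takes up to 0.035 N m. The gauge stands by its own weight: push gently. A quick pull or jerk can shift locked plungers: draw out at about 0.05 m/s
- lever_ball (a point): centre of the black ball (14 mm diameter) at the end of the lever arm (7 mm bar): 41 mm from the gauge's axis, 71 mm above the collar's underside. About 1 N sideways on it, with the shut fingertips, swings the lever
- tip_a (a point): outer end of plunger a (9 mm rod with a ball end), on the gauge's +x side, 26 mm below the collar's underside; a damped spring of about 1 N presses it outward: once free, it takes 1 to 2 s to reach the bore
- tip_b (a point): outer end of plunger b, opposite to a and like it. The distance between both tips is the gauge's size: 33 to 35 mm at the start (locked in), 44 mm when sprung out in the bore, 55 mm fully out
- housing: dark steel bearing housing with a square flange 86 x 86 x 12 mm and a round boss 65 mm diameter up to z = 50 mm, lined with a bronze bush of 44 mm bore; 1.1 kg, loose on the bench, small grease nipple on its side. Origin at the centre of its underside, z up
- bore_mouth (a point): centre of the upper mouth of the housing's 44 mm bore, 50 mm above the bench; the bore is 38 mm deep (the gauge hanging by its collar does not reach its floor)
- stand: turned wooden stand, 84 mm diameter at the foot, 58 mm high, 0.7 kg, loose on the bench; origin at the centre of its underside
- stand_mouth (a point): centre of the stand's mouth, 58 mm above the bench: round hole 51 mm diameter, 52 mm deep, rim 77 mm diameter, in which the gauge hangs by its collar
- spare_bush: loose bronze bush with a round flange at its foot, 62 mm diameter, 34 mm high, 36 mm bore; not to be measured or moved. Origin at the centre of its underside
- calliper: sliding calliper lying flat, 225 mm long, to be left alone; origin at the centre of its underside
- loupe: small folding loupe, 24 x 32 x 19 mm, to be left alone; origin at the centre of its underside
- round_pliers: round-nose pliers lying flat, 133 mm long, to be left alone; origin at the centre of its underside

How it is judged:
By the outcome, as a careful person would: the job done as asked, in the order asked, and still so for the second after the job is handed in, with the robot touching nothing.
It also fails if it takes over 72 s, if anything falls off the work surface, if the arm or the gripper's body presses on something with over 40 N, if the wrist force passes 120 N, or if a joint passes its speed limit or range.

## Working session

There is one attempt and no reset: what is moved stays moved. The work goes in short steps, Python scripts to look and compute and a tool call to move; the robot and the scene stay as the last step left them, time stands still between calls to the robot, and variables do not carry over. Pictures are saved under pics/ and viewed, about 8 in all and at most 12, crops included, and the job is handed in when it is done.

Besides the shell and the picture viewer there is one more tool, called in YAML: its name, and indented under it one key for each argument. carry_out: Moves the arm, as the interface text tells. Shifts and turns lie within -1 to 1; 1 stands for 0.1 m of shift or 45 degrees of turn. Its arguments: {"type":"object","properties":{"steps":{"type":"array","items":{"type":"number"}},"grip_force":{"type":"number"}},"required":["steps"]}

```bash
ls; mkdir -p pics; cat > h.py <<'E'
import numpy as np, cv2
from scipy.spatial.transform import Rotation as Ro
from cell import arm, get_image, camera_info
def cam(name, st=None):
    c=camera_info(name); f=200/np.tan(np.radians(c["fovy"])/2)
    if "R" in c: R=np.array(c["R"]).T; o=-R@np.array(c["t"])
    else:
        T=np.array(c["tool_from_camera"]); W=Ro.from_rotvec(st["ee_rot"]).as_matrix()
        R=W@T[:3,:3]; o=W@T[:3,3]+np.array(st["position"])
    return f,c["cx"],c["cy"],R,o
def cloud(depth,C):
    f,cx,cy,R,o=C; v,u=np.mgrid[:400,:640]
    P=np.stack([(u-cx)/f*depth,(v-cy)/f*depth,depth],-1)
    return P@R.T+o
def ray(u,v,z,C):
    f,cx,cy,R,o=C; d=R@np.array([(u-cx)/f,(v-cy)/f,1]); return o+d*(z-o[2])/d[2]
def proj(X,C):
    f,cx,cy,R,o=C; p=R.T@(np.array(X)-o); return p[0]/p[2]*f+cx,p[1]/p[2]*f+cy
E
python3 - <<'E'
from h import *
s=arm.observe(); print(s, arm.grip_point_offset); print(Ro.from_rotvec(s["ee_rot"]).as_matrix().round(3))
ims=[]
for n in ["scene","top"]:
    im,d=get_image(n); C=cam(n,s); print(n,C[0],C[4],C[3].round(2)); np.savez(f"{n}.npz",im=im,d=d)
    cv2.imwrite(f"pics/{n}0.png",im[...,::-1])
E
```

```text
pics
{'clock': 0.0, 'joints': array([-1.22860287,  0.4352027 ,  0.02498935,  1.57409121, -0.01158196,
        1.13398901, -0.07505355]), 'dq': array([ 0.0020899 ,  0.00027837,  0.00165131,  0.00113586, -0.0013976 ,
       -0.0004427 ,  0.00149385]), 'joint_efforts': array([-1.94479935e-05, -6.67868185e+01,  9.84841548e-01, -3.14463580e+01,
       -6.05696090e-02,  4.30473906e-02,  1.65662068e-04]), 'position': array([0.26876806, 0.56370078, 0.22596005]), 'ee_rot': array([-1.5440415 ,  0.34905781, -0.34877348]), 'force': array([-0.00023619,  0.03813254, -0.16163922]), 'ft_torque': array([ 0.01545021, -0.0135921 , -0.02438673]), 'width': 0.9992243270770025} 0.0188
[[ 0.903 -0.001  0.43 ]
 [-0.43  -0.001  0.903]
 [ 0.    -1.    -0.002]]
scene 413.23242901101037 [-0.16998182 -0.57015917  0.66731515] [[ 0.45 -0.52  0.72]
 [-0.89 -0.28  0.35]
 [ 0.02 -0.8  -0.59]]
top 482.1484923607032 [ 0.41582178 -0.24093377  0.99592785] [[ 0.02 -0.99  0.11]
 [-1.   -0.02  0.02]
 [-0.02 -0.11 -0.99]]
```

View pics/top0.png

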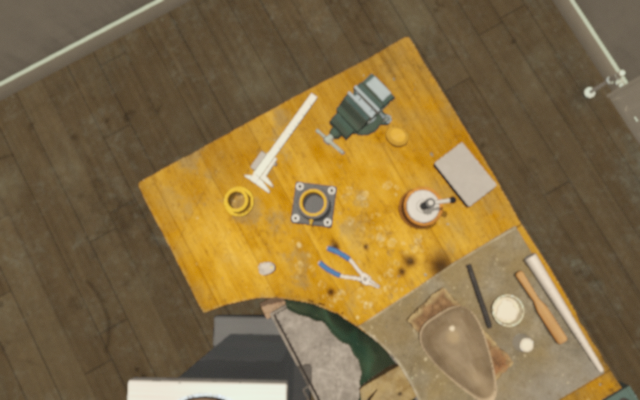

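View pics/scene0.png

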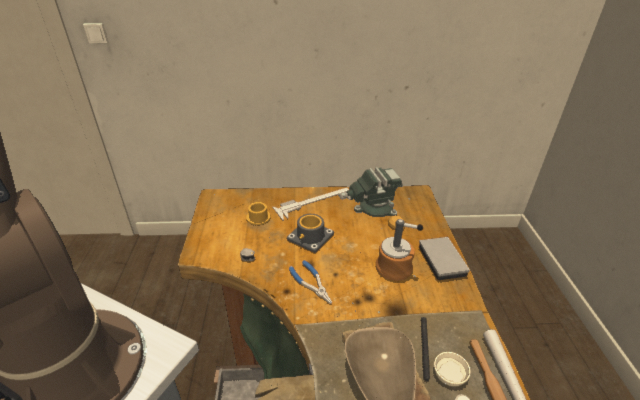

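```bash
python3 - <<'E'
from h import *
for n in ["top","scene"]:
    z=np.load(n+".npz"); C=cam(n); P=cloud(z["d"],C)
    X,Y,Z=P[...,0],P[...,1],P[...,2]
    rough={"stand":(425,205),"hous":(314,203),"bush":(238,202)} if n=="top" else {"stand":(396,258),"hous":(311,228),"bush":(258,212)}
    print(n,"table z",np.median(Z[230:240,300:310]))
    for k,(u,v) in rough.items():
        c=ray(u,v,0.05,C); m=(np.hypot(X-c[0],Y-c[1])<0.08)&(z["d"]>0)
        for lo,hi in [(0.02,0.045),(0.04,0.06),(0.055,0.075),(0.1,0.15)]:
            q=P[m&(Z>lo)&(Z<hi)]
            if len(q)>8:
                r,(w,h),a=cv2.minAreaRect(q[:,:2].astype(np.float32)); 
                print(k,lo,hi,len(q),np.round(r,4),np.round((w,h,a),3),np.round(q.mean(0),4))
im=np.load("top.npz")["im"][150:260,270:480]
cv2.imwrite("pics/topc.png",cv2.resize(im,None,fx=3.8,fy=3.8,interpolation=cv2.INTER_CUBIC)[...,::-1])
E
```

```text
top table z -0.0009169748937620792
stand 0.02 0.045 134 [ 0.5068 -0.4503] [ 0.091  0.123 34.139] [ 0.5284 -0.4559  0.0248]
stand 0.04 0.06 375 [ 0.5035 -0.4223] [0.075 0.076 0.121] [ 0.5036 -0.4217  0.0566]
stand 0.055 0.075 1030 [ 0.5035 -0.4223] [0.075 0.076 0.156] [ 0.5017 -0.4198  0.0628]
stand 0.1 0.15 207 [ 0.5059 -0.4387] [ 0.017  0.055 12.457] [ 0.5038 -0.4342  0.1302]
hous 0.02 0.045 96 [ 0.4911 -0.2233] [ 0.088  0.066 58.821] [ 0.4997 -0.21    0.0335]
hous 0.04 0.06 469 [ 0.5069 -0.2073] [0.063 0.062 0.887] [ 0.5068 -0.2075  0.0484]
bush 0.02 0.045 244 [ 0.5111 -0.0521] [ 0.047  0.047 45.277] [ 0.5111 -0.0521  0.0313]
scene table z 0.034754281694919065
stand 0.02 0.045 270 [ 0.4818 -0.4332] [ 0.042  0.083 13.547] [ 0.4759 -0.4301  0.0319]
stand 0.04 0.06 282 [ 0.4962 -0.4266] [ 0.063  0.076 24.779] [ 0.4793 -0.4307  0.0529]
stand 0.055 0.075 653 [ 0.4996 -0.425 ] [ 0.067  0.076 24.485] [ 0.4927 -0.4255  0.065 ]
stand 0.1 0.15 221 [ 0.5062 -0.4391] [ 0.018  0.055 13.233] [ 0.5009 -0.4324  0.1264]
hous 0.02 0.045 342 [ 0.5086 -0.2229] [ 0.061  0.09  22.427] [ 0.4987 -0.2122  0.0331]
hous 0.04 0.06 349 [ 0.5069 -0.2076] [ 0.064  0.064 41.213] [ 0.5041 -0.2092  0.0491]
bush 0.02 0.045 232 [ 0.5127 -0.0524] [ 0.049  0.046 24.293] [ 0.5106 -0.0534  0.0305]
```

View pics/topc.png

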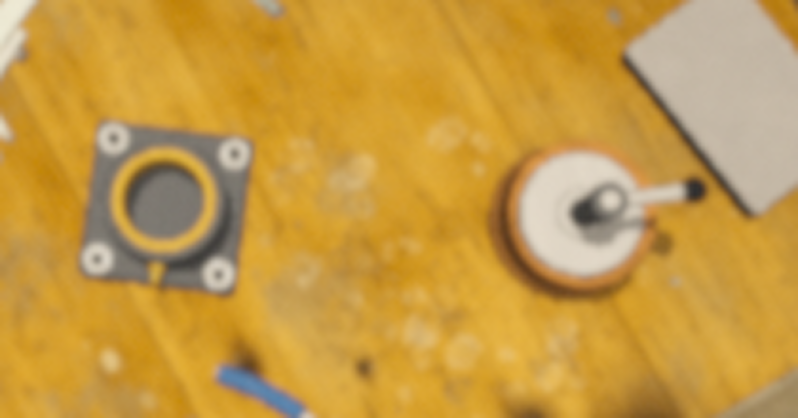

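carry_out:
  steps: [0.6, 0.12, -0.5, 0, -0.1, 0.6, 0.24, -1, 0, -0.15, 0.6, 0.24, -1, 0, -0.15]

```text
clock: 0.4
position: [0.2955, 0.4574, 0.2263]
ee_rot: [-1.529, 0.446, -0.449]
force: [-0.2, 0.6, 0.2]
width: 0.791
```

carry_out:
  steps: [0.6, 0.12, -0.5, 0, -0.1, 0.6, 0.24, -1, 0, -0.15]

```text
clock: 0.6
position: [0.316, 0.3663, 0.2264]
ee_rot: [-1.504, 0.533, -0.533]
force: [1.5, 1.0, 0.8]
width: 0.628
```

carry_out:
  steps: [0.6, 0.12, -0.5, 0, -0.1, 0.6, 0.24, -1, 0, -0.15]

```text
clock: 0.8
position: [0.3397, 0.268, 0.2267]
ee_rot: [-1.479, 0.626, -0.626]
force: [2.6, 0.1, 0.2]
width: 0.603
```

carry_out:
  steps: [0.6, 0.12, -0.5, 0, -0.1, 0.6, 0.24, -1, 0, -0.15]

```text
clock: 1.0
position: [0.363, 0.1707, 0.2268]
ee_rot: [-1.449, 0.717, -0.717]
force: [1.7, 0.3, 0.4]
width: 0.601
```

carry_out:
  steps: [0.6, 0.12, -0.5, 0, -0.1, 0.6, 0.24, -1, 0, -0.15]

```text
clock: 1.2
position: [0.3864, 0.0735, 0.2269]
ee_rot: [-1.415, 0.807, -0.807]
force: [2.3, 0.1, -0.1]
width: 0.597
```

carry_out:
  steps: [0.6, 0.12, -0.5, 0, -0.1, 0.6, 0.24, -1, 0, -0.15]

```text
clock: 1.4
position: [0.4098, -0.0238, 0.227]
ee_rot: [-1.377, 0.896, -0.897]
force: [1.0, -0.2, -0.3]
width: 0.598
```

carry_out:
  steps: [0.6, 0.12, -0.5, 0, -0.1, 0.6, 0.24, -1, 0, -0.15]

```text
clock: 1.6
position: [0.4333, -0.121, 0.227]
ee_rot: [-1.335, 0.985, -0.986]
force: [0.1, 0.6, -0.1]
width: 0.603
```

carry_out:
  steps: [0.6, 0.12, -0.5, 0, -0.1, 0.6, 0.24, -1, 0, -0.1]

```text
clock: 1.8
position: [0.4568, -0.2181, 0.2268]
ee_rot: [-1.305, 1.044, -1.045]
force: [1.6, 0.7, 0.4]
width: 0.599
```

carry_out:
  steps: [0.6, 0.12, -0.5, 0, 0, 0.6, 0.24, -1, 0, 0, 0.6, 0.24, -1, 0, 0, 0.6, 0.24, -1, 0, 0]

```text
clock: 2.2
position: [0.4799, -0.318, 0.2261]
ee_rot: [-1.307, 1.046, -1.045]
force: [0.1, 1.1, 0.4]
width: 0.599
```

```bash
python3 - <<'E'
from h import *
s=arm.observe(); print(s["clock"],s["position"],s["joints"].round(2)); print(Ro.from_rotvec(s["ee_rot"]).as_matrix().round(3))
im,d=get_image("wrist"); C=cam("wrist",s); print(C[4],C[3].round(2)); np.savez("w1.npz",im=im,d=d,st=s)
cv2.imwrite("pics/w1.png",im[...,::-1])
E
```

```text
2.2 [ 0.47986717 -0.31795823  0.22608081] [-0.01  0.4   0.7   1.74 -0.29  1.1   1.  ]
[[ 0.218 -0.001  0.976]
 [-0.976 -0.001  0.218]
 [ 0.    -1.    -0.002]]
[ 0.46194334 -0.24135446  0.38449577] [[ 0.98  0.21  0.06]
 [ 0.22 -0.93 -0.29]
 [-0.    0.29 -0.96]]
```

View pics/w1.png

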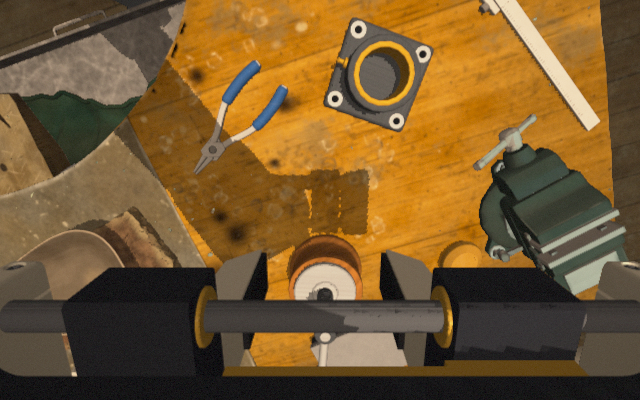

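```bash
python3 - <<'E'
from h import *
z=np.load("w1.npz",allow_pickle=True); s=z["st"].item(); C=cam("wrist",s); P=cloud(z["d"],C); im=z["im"]
hsv=cv2.cvtColor(im,cv2.COLOR_RGB2HSV)
X,Y,Z=P[...,0],P[...,1],P[...,2]
m=(Z>0.044)&(Z<0.056)&(np.hypot(X-.507,Y+.2075)<.045)
q=P[m]; print("hous",np.round(cv2.minEnclosingCircle(q[:,:2].astype(np.float32))[0],4),cv2.minAreaRect(q[:,:2].astype(np.float32)),q[:,2].mean())
m=(Z>0.052)&(Z<0.075)&(np.hypot(X-.5035,Y+.422)<.05)
q=P[m]; print("collar/stand",cv2.minAreaRect(q[:,:2].astype(np.float32)),len(q),np.median(q[:,2]))
# vise height
m=(np.hypot(X-.68,Y+.3)<.15); print("vise max",Z[m].max(), P[m][Z[m]>0.03][:,:2].min(0))
# bronze ring outer ellipse via color
g=((hsv[...,0]<30)&(hsv[...,1]>150)&(hsv[...,2]>120)).astype(np.uint8)
g[:, :300]=0; r=g[35:120,335:430]
cs,_=cv2.findContours(r,cv2.RETR_CCOMP,cv2.CHAIN_APPROX_NONE)
for c in cs:
    if len(c)>60:
        e=cv2.fitEllipse(c); u,v=e[0][0]+335,e[0][1]+35; print(e[1],ray(u,v,0.05,C))
E
```

```text
hous [ 0.5081 -0.2076] ((0.5081126093864441, -0.20727622509002686), (0.0645608976483345, 0.06383025646209717), 12.707267761230469) 0.0495974596079655
collar/stand ((0.500918984413147, -0.4083019196987152), (0.07567407190799713, 0.04800380393862724), 12.580870628356934) 2633 0.06597105957559407
vise max 0.33067629570490403 [ 0.53083887 -0.35780941]
(7.366239547729492, 32.00750732421875) [ 0.4807377  -0.25031549  0.05      ]
(18.352680206298828, 66.85570526123047) [ 0.54719237 -0.22406367  0.05      ]
(59.38417053222656, 64.69390106201172) [ 0.50788145 -0.20692925  0.05      ]
(50.11948776245117, 54.36003494262695) [ 0.50781262 -0.207161    0.05      ]
(8.358701705932617, 30.47077751159668) [ 0.53212618 -0.17337913  0.05      ]
(12.899208068847656, 32.356788635253906) [ 0.46655889 -0.19778751  0.05      ]
```

carry_out:
  steps: [0.6, 0.12, -0.5, 0, 0, 0.6, 0.24, -1, 0, 0, 0.6, 0.24, -1, 0, 0, 0.6, 0.24, -1, 0, 0]

```text
clock: 2.65
position: [0.5044, -0.4159, 0.2263]
ee_rot: [-1.306, 1.044, -1.043]
force: [0.3, 1.3, -0.4]
width: 0.602
```

```bash
python3 - <<'E'
from h import *
s=arm.observe(); print(s["clock"],s["position"])
im,d=get_image("wrist"); np.savez("w2.npz",im=im,d=d,st=s)
C=cam("wrist",s); P=cloud(d,C); X,Y,Z=P[...,0],P[...,1],P[...,2]
for lo,hi in [(0.052,.06),(.061,.075),(.1,.15)]:
    m=(Z>lo)&(Z<hi)&(np.hypot(X-.5035,Y+.422)<.06); q=P[m]
    if len(q)>5: print(lo,cv2.minAreaRect(q[:,:2].astype(np.float32)),len(q),np.median(q[:,2]))
cv2.imwrite("pics/w2.png",im[...,::-1])
E
```

```text
2.65 [ 0.50442977 -0.41594377  0.22627105]
0.052 ((0.5040676593780518, -0.42285478115081787), (0.07541783899068832, 0.07616380602121353), 11.439154624938965) 1364 0.0582234633128767
0.061 ((0.5024250745773315, -0.41983988881111145), (0.062357403337955475, 0.06037655100226402), 11.076457977294922) 2804 0.06643842285314286
0.1 ((0.5041713714599609, -0.43950551748275757), (0.017909925431013107, 0.055792659521102905), 4.859036445617676) 1126 0.1332735643186065
```

View pics/w2.png

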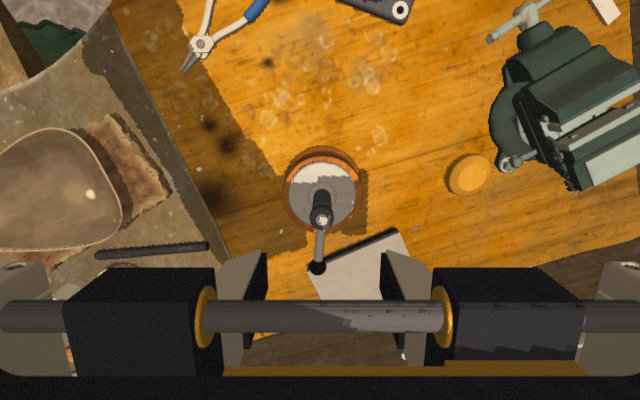

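```bash
python3 - <<'E'
from h import *
z=np.load("w2.npz",allow_pickle=True); s=z["st"].item(); C=cam("wrist",s); im=z["im"]
P=cloud(z["d"],C); Z=P[...,2]
g=im[235:290,290:350].max(-1)<45; n,l,st,c=cv2.connectedComponentsWithStats(g.astype(np.uint8))
for i in range(1,n):
    if st[i,4]>40: print("ball?",st[i],c[i]+[290,235],ray(*(c[i]+[290,235]),.130,C))
print("hub",ray(322,218,.136,C))
m=(Z>.125)&(Z<.15)&(np.hypot(P[...,0]-.5,P[...,1]+.42)<.06);q=P[m]
v,u=np.nonzero(m); far=q[q[:,1]<-.452]; near=q[q[:,1]>-.433]; print(far.mean(0),near.mean(0),len(far))
print(arm.observe()["position"])
E
```

```text
ball? [ 19  12  41  28 280] [323.97142857 262.26428571] [ 0.51305361 -0.45700183  0.13      ]
hub [ 0.50309979 -0.41984694  0.136     ]
[ 0.50826587 -0.45915427  0.13362654] [ 0.50264991 -0.42030913  0.13389522] 249
[ 0.50472283 -0.41465928  0.22638491]
```

carry_out:
  steps: [0.6, -0.02, -0.05, -0.1, -0.1, 0.6, -0.02, -0.05, -0.4, -0.1, 0.6, -0.02, -0.05, -0.7, -0.1, 0.6, -0.02, -0.05, -0.7, -0.1, 0.6, -0.02, -0.05, -0.7, -0.1]

```text
clock: 3.2
position: [0.5029, -0.4195, 0.1574]
ee_rot: [-1.274, 1.101, -1.1]
force: [0.7, -0.4, 0.5]
width: 0.601
```

```bash
python3 - <<'E'
from h import *
s=arm.observe(); print(s["clock"],s["position"],s["force"]);print(Ro.from_rotvec(s["ee_rot"]).as_matrix().round(3))
E
```

```text
3.2 [ 0.50294874 -0.41954869  0.15739326] [ 0.70278829 -0.35372937  0.46310677]
[[ 0.146 -0.     0.989]
 [-0.989  0.001  0.146]
 [-0.001 -1.     0.   ]]
```

carry_out:
  steps: [0.6, 0, 0, -0.2, 0, 0.6, 0, 0, -0.4, 0, 0.6, 0, 0, -0.6, 0, 0.6, 0, 0, -0.78, 0, 0.6, 0, 0, -0.78, 0, 0.6, 0, 0, -0.78, 0]

```text
clock: 3.8
position: [0.5031, -0.4217, 0.0806]
ee_rot: [-1.274, 1.1, -1.103]
force: [-0.2, 0.5, 0.4]
width: 0.597
```

carry_out:
  steps: [0.15, 0, 0, 0, 0, 0.15, 0, 0, 0, 0, 0.1, 0, 0, 0, 0, 0.1, 0, 0, 0, 0, 0.1, 0, 0, 0, 0, 0.1, 0, 0, 0, 0, 0.1, 0, 0, 0, 0, 0.1, 0, 0, 0, 0]
  grip_force: 25

```text
clock: 4.6
position: [0.5028, -0.4214, 0.0788]
ee_rot: [-1.274, 1.102, -1.102]
force: [1.6, 0.7, -0.8]
width: 0.168
```

carry_out:
  steps: [0.1, 0, 0, 0.02, 0, 0.1, 0, 0, 0.06, 0, 0.1, 0, 0, 0.11, 0, 0.1, 0, 0, 0.16, 0, 0.1, 0, 0, 0.21, 0, 0.1, 0, 0, 0.26, 0, 0.1, 0, 0, 0.31, 0, 0.1, 0, 0, 0.36, 0, 0.1, 0, 0, 0.41, 0, 0.1, 0, 0, 0.46, 0, 0.1, 0, 0, 0.51, 0, 0.1, 0, 0, 0.55, 0]

```text
clock: 5.8
position: [0.5024, -0.4216, 0.1342]
ee_rot: [-1.274, 1.102, -1.103]
force: [-0.1, 0.3, -5.3]
width: 0.171
```

carry_out:
  steps: [0.1, 0, 0.03, 0, 0, 0.1, 0.0, 0.1, 0, 0, 0.1, 0, 0.2, 0, 0, 0.1, 0, 0.3, 0, 0, 0.1, 0, 0.4, 0, 0, 0.1, 0, 0.5, 0, 0, 0.1, 0, 0.6, 0, 0, 0.1, 0, 0.7, 0, 0, 0.1, 0, 0.8, 0, 0, 0.1, 0, 0.9, 0, 0, 0.1, 0, 0.97, 0, 0, 0.1, 0, 1, 0, 0]

```text
clock: 7.0
position: [0.5025, -0.3204, 0.1337]
ee_rot: [-1.274, 1.102, -1.101]
force: [-0.1, -0.1, -6.1]
width: 0.169
```

carry_out:
  steps: [0.1, 0, 0.03, 0, 0, 0.1, 0.0, 0.1, 0, 0, 0.1, 0, 0.2, 0, 0, 0.1, 0, 0.3, 0, 0, 0.1, 0, 0.4, 0, 0, 0.1, 0, 0.5, 0, 0, 0.1, 0, 0.6, 0, 0, 0.1, 0, 0.7, 0, 0, 0.1, 0, 0.8, 0, 0, 0.1, 0, 0.87, 0, 0, 0.1, 0, 0.9, 0, 0]

```text
clock: 8.1
position: [0.5024, -0.2304, 0.1337]
ee_rot: [-1.274, 1.102, -1.101]
force: [-0.2, 0.3, -5.0]
width: 0.168
```

```bash
python3 - <<'E'
from h import *
s=arm.observe(); print(s["clock"],s["position"],s["force"],s["width"]);print(Ro.from_rotvec(s["ee_rot"]).as_matrix().round(3))
im,d=get_image("wrist"); np.savez("w3.npz",im=im,d=d,st=s)
im2,d2=get_image("scene"); np.savez("s3.npz",im=im2,d=d2)
a=cv2.resize(im2[190:270,280:440],None,fx=5,fy=5,interpolation=cv2.INTER_CUBIC)
cv2.imwrite("pics/s3.png",a[...,::-1]); 
z=np.load("s3.npz"); C=cam("scene"); P=cloud(d2,C); X,Y,Z=P[...,0],P[...,1],P[...,2]
print("collar proj",proj([.503,-.232,.113],C),proj([.508,-.207,.05],C))
E
```

```text
8.1 [ 0.50243553 -0.23040392  0.13372477] [-0.16500074  0.28060877 -5.01750307] 0.16821853803481604
[[ 0.145  0.     0.989]
 [-0.989  0.     0.145]
 [-0.    -1.     0.   ]]
collar proj (np.float64(318.631026768162), np.float64(204.53998271257262)) (np.float64(309.93794226668706), np.float64(221.79241727508153))
```

View pics/s3.png

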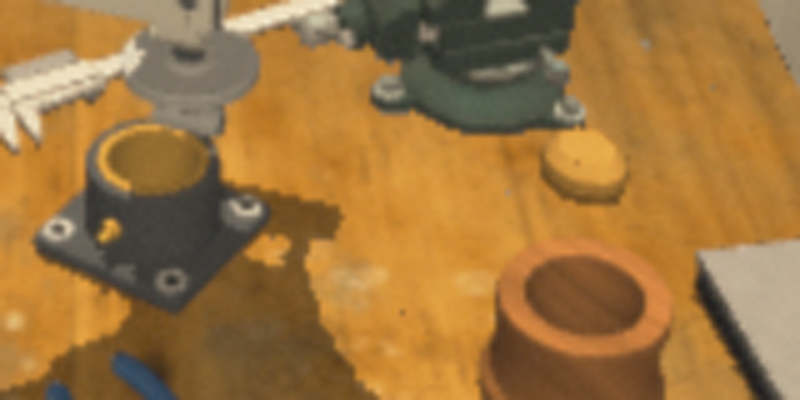

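```bash
python3 - <<'E'
from h import *
for n,f in (("wrist","w3.npz"),("scene","s3.npz")):
    z=np.load(f,allow_pickle=True); s=z["st"].item() if "st" in z else None
    C=cam(n,s); P=cloud(z["d"],C); X,Y,Z=P[...,0],P[...,1],P[...,2]
    for nm,c,lo,hi,r in (("collar",(.5025,-.23),.112,.127,.05),("bore",(.508,-.207),.044,.055,.05),("stand",(.504,-.4228),.052,.063,.05)):
        m=(Z>lo)&(Z<hi)&(np.hypot(X-c[0],Y-c[1])<r); q=P[m]
        if len(q)>10:
            print(n,nm,len(q),np.round(cv2.minEnclosingCircle(q[:,:2].astype(np.float32)),4) if 0 else [np.round(v,4) for v in cv2.minEnclosingCircle(q[:,:2].astype(np.float32))],np.median(q[:,2]).round(4), np.ptp(q[:,:2],axis=0).round(4),((q[:,:2].max(0)+q[:,:2].min(0))/2).round(4))
im=np.load("w3.npz",allow_pickle=True)["im"]; cv2.imwrite("pics/w3.png",im[...,::-1])
E
```

```text
wrist collar 5398 [array([ 0.5013, -0.2297]), np.float64(0.0316)] 0.1214 [0.0628 0.0419] [ 0.5014 -0.2193]
wrist bore 2620 [array([ 0.5082, -0.2075]), np.float64(0.0326)] 0.0498 [0.0647 0.0508] [ 0.5082 -0.2006]
scene collar 332 [array([ 0.5001, -0.2303]), np.float64(0.0319)] 0.1229 [0.0632 0.0615] [ 0.4999 -0.2306]
scene bore 282 [array([ 0.5078, -0.2069]), np.float64(0.0333)] 0.0508 [0.0611 0.0657] [ 0.5057 -0.2072]
scene stand 500 [array([ 0.5029, -0.4235]), np.float64(0.0397)] 0.0594 [0.0775 0.0764] [ 0.5031 -0.4234]
```

View pics/w3.png

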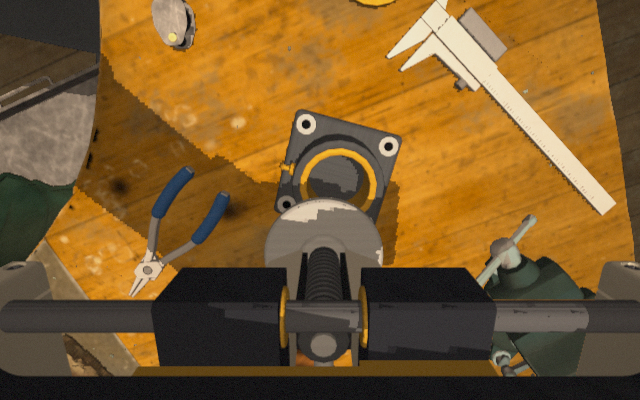

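carry_out:
  steps: [0.1, 0.03, 0.1, 0, 0, 0.1, 0.072, 0.2, 0, 0, 0.1, 0.072, 0.228, 0, 0, 0.1, 0.072, 0.228, -0.05, 0, 0.1, 0.072, 0.228, -0.12, 0, 0.1, 0.072, 0.228, -0.2, 0, 0.1, 0.072, 0.228, -0.26, 0, 0.1, 0.072, 0.228, -0.32, 0, 0.1, 0.072, 0.228, -0.38, 0, 0.1, 0.072, 0.228, -0.42, 0, 0.1, 0.072, 0.228, -0.42, 0]

```text
clock: 9.3
position: [0.5092, -0.2086, 0.0911]
ee_rot: [-1.274, 1.103, -1.102]
force: [-0.2, -0.2, -5.9]
width: 0.172
```

carry_out:
  steps: [0.1, 0, 0.01, -0.04, 0, 0.1, 0, 0.01, -0.08, 0, 0.1, 0, 0.01, -0.12, 0, 0.1, 0, 0.01, -0.15, 0, 0.1, 0, 0.01, -0.18, 0, 0.1, 0, 0.01, -0.2, 0, 0.1, 0, 0.01, -0.2, 0]

```text
clock: 10.0
position: [0.5093, -0.2076, 0.0715]
ee_rot: [-1.274, 1.103, -1.102]
force: [-0.1, -0.4, -4.5]
width: 0.171
```

carry_out:
  steps: [0.1, 0, 0, -0.01, 0, 0.1, 0, 0, -0.02, 0, 0.1, 0, 0, -0.02, 0]

```text
clock: 10.3
position: [0.5097, -0.2078, 0.0707]
ee_rot: [-1.273, 1.102, -1.103]
force: [-3.6, 2.0, 7.0]
width: 0.171
```

```bash
python3 - <<'E'
from h import *
for i in range(2):
    s=arm.observe(); print(s["clock"],s["position"],s["force"],s["ft_torque"],s["width"])
    im,d=get_image("scene")
np.savez("s4.npz",im=im,d=d)
C=cam("scene"); P=cloud(d,C); X,Y,Z=P[...,0],P[...,1],P[...,2]
m=(Z>.052)&(Z<.066)&(np.hypot(X-.508,Y+.2075)<.04);q=P[m];print(len(q),np.median(q[:,2]),[np.round(v,4) for v in cv2.minEnclosingCircle(q[:,:2].astype(np.float32))])
E
```

```text
10.3 [ 0.50966942 -0.20777692  0.07067067] [-3.61077792  2.02108733  6.96095623] [ 0.25150333  0.81446864 -0.02042191] 0.17149579543913213
10.35 [ 0.50970468 -0.20777952  0.07067006] [-3.96151948  1.22344907  7.42675372] [0.25364125 0.82354031 0.02011845] 0.1708334687096822
321 0.06004098831824156 [array([ 0.5067, -0.2088]), np.float64(0.032)]
```

carry_out:
  steps: [0.25, 0, 0, 0, 0, 0.35, 0, 0, 0, 0, 0.45, 0, 0, 0, 0, 0.45, 0, 0, 0, 0, 0.45, 0, 0, 0.1, 0, 0.45, 0, 0, 0.3, 0, 0.45, 0, 0, 0.6, 0, 0.45, 0, 0, 0.8, 0, 0.45, 0, 0, 1, 0, 0.45, 0, 0, 1, 0]

```text
clock: 11.4
position: [0.511, -0.2086, 0.1728]
ee_rot: [-1.272, 1.099, -1.106]
force: [-0.2, 0.4, -0.3]
width: 0.45
```

```bash
python3 - <<'E'
from h import *
s=arm.observe(); print(s["clock"],s["position"],s["force"])
im,d=get_image("wrist"); np.savez("w5.npz",im=im,d=d,st=s); cv2.imwrite("pics/w5.png",im[...,::-1])
im,d=get_image("scene"); np.savez("s5.npz",im=im,d=d)
C=cam("scene"); P=cloud(d,C); X,Y,Z=P[...,0],P[...,1],P[...,2]
m=(Z>.052)&(Z<.066)&(np.hypot(X-.508,Y+.2075)<.04);q=P[m];print(len(q),np.median(q[:,2]),[np.round(v,4) for v in cv2.minEnclosingCircle(q[:,:2].astype(np.float32))])
n=np.linalg.svd(q-q.mean(0))[2][2]; print("normal",n)
C=cam("wrist",s); print("pred ball",proj([.5137,-.2484,.121],C),proj([.508,-.2078,.128],C))
E
```

```text
11.4 [ 0.51096196 -0.20860425  0.17283641] [-0.17627009  0.4128257  -0.27573736]
346 0.060203264317379046 [array([ 0.5067, -0.2075]), np.float64(0.0329)]
normal [-0.044911   -0.02955567  0.99855369]
pred ball (np.float64(320.02418334342246), np.float64(287.9146355399909)) (np.float64(320.1258815460548), np.float64(233.6739478709167))
```

View pics/w5.png

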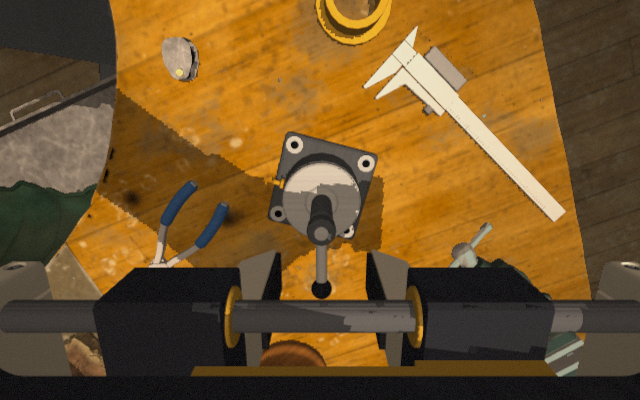

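carry_out:
  steps: [0, -0.13, -0.2, 0, 0, 0, -0.27, -0.44, 0, 0, 0, -0.27, -0.44, 0, 0, 0, -0.27, -0.44, 0, 0, 0, -0.27, -0.44, 0, 0]
  grip_force: 10

```text
clock: 12.0
position: [0.4827, -0.2507, 0.1692]
ee_rot: [-1.274, 1.103, -1.101]
force: [-0.8, 0.9, 0.5]
width: 0.064
```

```bash
python3 - <<'E'
from h import *
s=arm.observe(); print(s["clock"],s["position"],s["force"],s["width"],s["joints"].round(2))
im,d=get_image("wrist"); np.savez("w6.npz",im=im,d=d,st=s)
C=cam("wrist",s); P=cloud(d,C); W=Ro.from_rotvec(s["ee_rot"]).as_matrix(); print(W.round(3))
T=(P-s["position"])@W
for a in np.arange(-.05,.006,.005):
    m=(d>0)&(T[...,1]>a)&(T[...,1]<a+.005)&(abs(T[...,0])<.03)&(abs(T[...,2])<.04); q=T[m]
    if len(q)>3: print(round(a,3),len(q),q.min(0).round(4),q.max(0).round(4))
# vise
z=np.load("w5.npz",allow_pickle=True); P=cloud(z["d"],cam("wrist",z["st"].item())); X,Y,Z=P[...,0],P[...,1],P[...,2]
v=slice(215,270); m=np.zeros(Z.shape,bool); m[200:265,440:640]=1
for lo in (.56,.6,.62,.64,.66,.7): 
    k=m&(X>lo)&(X<lo+.02)&(Z<.2)&(z["d"]>0); print(lo,Z[k].max() if k.any() else None)
P=cloud(np.load("top.npz")["d"],cam("top")); X,Y,Z=P[...,0],P[...,1],P[...,2]
for lo in (.58,.6,.62,.64,.66,.68,.72):
    k=(X>lo)&(X<lo+.02)&(Y>-.45)&(Y<-.1); print("top",lo,Z[k].max())
E
```

```text
12.0 [ 0.48271745 -0.25073915  0.16916613] [-0.8012979   0.85002151  0.47176858] 0.06382900166033999 [-0.15  0.42  0.73  1.89 -0.34  0.96  0.88]
[[ 0.145 -0.001  0.99 ]
 [-0.99   0.001  0.145]
 [-0.001 -1.    -0.001]]
-0.05 252 [-0.0107 -0.05   -0.0062] [ 0.0115 -0.045   0.0046]
-0.045 72 [-0.011  -0.0449 -0.0067] [-0.0085 -0.04    0.0048]
-0.04 128 [-0.0116 -0.04   -0.0081] [ 0.0096 -0.0352  0.0058]
-0.035 174 [-0.0116 -0.035  -0.0084] [-0.0046 -0.03    0.0063]
-0.03 146 [-0.0115 -0.0299 -0.0086] [-0.0081 -0.025   0.0067]
-0.025 130 [-0.0115 -0.025  -0.0088] [-0.0086 -0.02    0.0069]
-0.02 359 [-0.0114 -0.02   -0.0205] [ 0.0065 -0.015   0.0186]
-0.015 385 [-0.0115 -0.015  -0.0206] [ 0.0065 -0.01    0.0183]
-0.01 220 [-0.0113 -0.01   -0.0167] [-0.0086 -0.0051  0.0147]
-0.005 107 [-0.0114 -0.005  -0.012 ] [-0.0086 -0.0001  0.0091]
0.56 None
0.6 None
0.62 0.06640881164414919
0.64 0.06543941175913359
0.66 0.0631012020895449
0.7 0.006136144532795262
top 0.58 0.07998504937079531
top 0.6 0.0827993891185167
top 0.62 0.07402538864656594
top 0.64 0.1063666500020981
top 0.66 0.10867796214818948
top 0.68 0.11050740498297529
top 0.72 0.10838250308321784
```

carry_out:
  steps: [0, 0, 0, -0.2, 0, 0, 0, 0, -0.4, 0, 0, 0, 0, -0.6, 0, 0, 0, 0, -0.68, 0, 0, 0, 0, -0.68, 0]

```text
clock: 12.55
position: [0.4822, -0.2508, 0.1008]
ee_rot: [-1.275, 1.103, -1.1]
force: [0.5, 0.3, 0.3]
width: 0.006
```

```bash
cat > arc.py <<'E'
from h import *
A=np.array([.508,-.2078]); r0=np.array([.139,-.990]); t0=np.array([.990,.139])
def rot(a): c,s=np.cos(a),np.sin(a); return np.array([[c,-s],[s,c]])
def go(th0,ths,d,rad=.041,now=None):
    s=arm.observe(); p=s["position"][:2] if now is None else now
    P0=rad*r0+d*t0
    for t in ths:
        q=A+rot(t)@P0-p; print(round(t,2),(q*10).round(3),round((t-th0)/(np.pi/4),3))
    print(s["clock"],s["position"],s["force"],s["width"])
E
python3 -c "
from arc import *
go(0,np.arange(0,1.36,.111),-.03)"
```

```text
0.0 [ 0.018 -0.017] 0.0
0.11 [ 0.069 -0.041] 0.141
0.22 [ 0.123 -0.059] 0.283
0.33 [ 0.178 -0.071] 0.424
0.44 [ 0.234 -0.077] 0.565
0.56 [ 0.29  -0.076] 0.707
0.67 [ 0.346 -0.07 ] 0.848
0.78 [ 0.401 -0.057] 0.989
0.89 [ 0.454 -0.038] 1.131
1.0 [ 0.505 -0.014] 1.272
1.11 [0.552 0.016] 1.413
1.22 [0.596 0.052] 1.555
1.33 [0.636 0.091] 1.696
12.55 [ 0.48219151 -0.25084332  0.1007965 ] [0.53890368 0.30428126 0.26165051] 0.006055097118973858
```

carry_out:
  steps: [0, 0.018, -0.017, 0, 0, 0, 0.069, -0.041, 0, 0.141, 0, 0.123, -0.059, 0, 0.283, 0, 0.178, -0.071, 0, 0.424, 0, 0.234, -0.077, 0, 0.565, 0, 0.29, -0.076, 0, 0.707, 0, 0.346, -0.07, 0, 0.848, 0, 0.401, -0.057, 0, 0.989, 0, 0.401, -0.057, 0, 0.989]

```text
clock: 13.45
position: [0.524, -0.2578, 0.1029]
ee_rot: [-1.511, 0.505, -0.509]
force: [-0.4, 0.6, -0.0]
width: 0.004
```

```bash
python3 -c "
from arc import *
go(.78,[.78,.89,1.0,1.11,1.22,1.33],-.03)
im,d=get_image('scene'); np.savez('s7.npz',im=im,d=d)
a=cv2.resize(im[160:260,260:400],None,fx=5,fy=5,interpolation=cv2.INTER_CUBIC); cv2.imwrite('pics/s7.png',a[...,::-1])
"
```

```text
0.78 [-0.016  0.013] 0.0
0.89 [0.037 0.031] 0.14
1.0 [0.087 0.056] 0.28
1.11 [0.134 0.086] 0.42
1.22 [0.178 0.12 ] 0.56
1.33 [0.217 0.16 ] 0.7
13.45 [ 0.52399595 -0.25776402  0.10294612] [-0.35906123  0.63239254 -0.02223165] 0.0036932521452165217
```

View pics/s7.png

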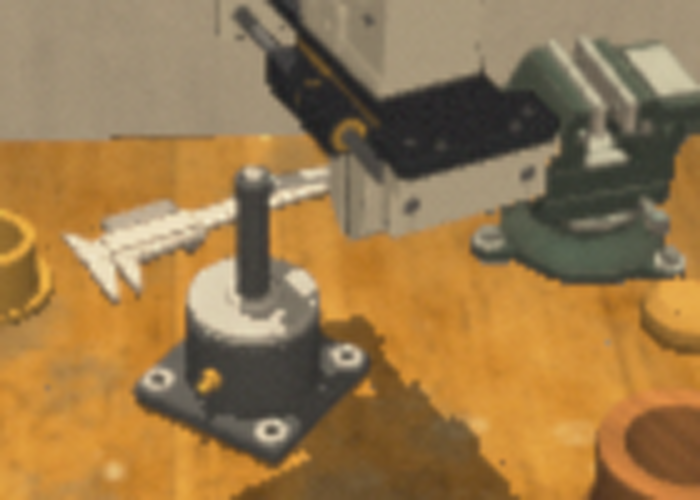

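carry_out:
  steps: [0, 0.037, 0.025, 0, 0.14, 0, 0.087, 0.05, 0, 0.28, 0, 0.134, 0.083, 0, 0.42, 0, 0.178, 0.12, 0, 0.56, 0, 0.217, 0.16, 0, 0.7, 0, 0.217, 0.16, 0, 0.7, 0, 0.217, 0.16, 0, 0.7]

```text
clock: 14.2
position: [0.5441, -0.2416, 0.102]
ee_rot: [-1.569, 0.083, -0.083]
force: [-0.8, 0.5, 0.8]
width: 0.007
```

```bash
python3 -c "
from arc import *
go(1.33,[1.33],-.03)
s=arm.observe(); im,d=get_image('wrist'); np.savez('w8.npz',im=im,d=d,st=s)
cv2.imwrite('pics/w8.png',im[...,::-1])
C=cam('wrist',s)
for th in (.8,1,1.2,1.35): b=A+rot(th)@(.041*r0); print(th,b,proj([*b,.121],C))
"
```

```text
1.33 [ 0.017 -0.002] 0.0
14.2 [ 0.54406799 -0.2415897   0.10200589] [-0.77048951  0.46109494  0.75313855] 0.006922512493207816
0.8 [ 0.54108802 -0.23199111] (np.float64(345.98322644844785), np.float64(283.164544675917))
1 [ 0.54523449 -0.22493533] (np.float64(362.81487217409347), np.float64(290.09889164321623))
1.2 [ 0.54789654 -0.21719641] (np.float64(380.79010822783937), np.float64(293.835559901906))
1.35 [ 0.54885273 -0.21112883] (np.float64(394.6805115952469), np.float64(294.4862218440984))
```

View pics/w8.png

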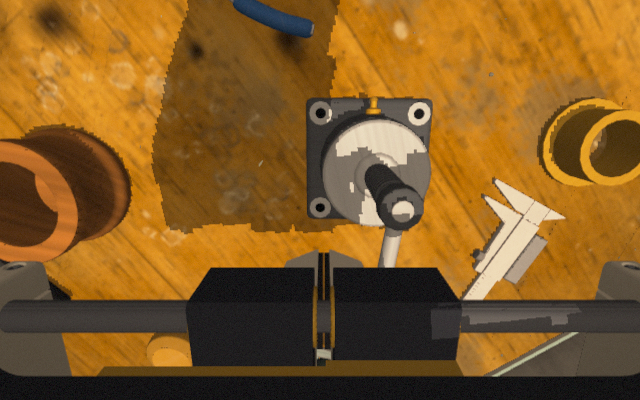

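```bash
python3 -c "
from arc import *
go(1.33,[1.45],.031)
p=A+rot(1.45)@(.041*r0+.031*t0)
go(1.45,np.arange(1.45,.66,-.0786),.031,now=p)
p=A+rot(.664)@(.041*r0+.031*t0)
go(.664,np.arange(.664,-.2,-.0786),.031,now=p)
"
```

```text
1.45 [0.045 0.656] 0.153
14.25 [ 0.54393371 -0.24167332  0.10191725] [-0.51713341 -0.24033433  0.39600571] 0.006515338172994693
1.45 [0. 0.] 0.0
1.37 [ 0.024 -0.033] -0.1
1.29 [ 0.045 -0.067] -0.2
1.21 [ 0.063 -0.103] -0.3
1.14 [ 0.078 -0.141] -0.4
1.06 [ 0.091 -0.179] -0.5
0.98 [ 0.1   -0.218] -0.6
0.9 [ 0.106 -0.258] -0.701
0.82 [ 0.109 -0.298] -0.801
0.74 [ 0.109 -0.339] -0.901
0.66 [ 0.106 -0.379] -1.001
14.25 [ 0.54393371 -0.24167332  0.10191725] [-0.51713341 -0.24033433  0.39600571] 0.006515338172994693
0.66 [0. 0.] 0.0
0.59 [-0.006 -0.04 ] -0.1
0.51 [-0.016 -0.079] -0.2
0.43 [-0.028 -0.117] -0.3
0.35 [-0.044 -0.155] -0.4
0.27 [-0.062 -0.191] -0.5
0.19 [-0.084 -0.225] -0.6
0.11 [-0.107 -0.258] -0.701
0.04 [-0.134 -0.288] -0.801
-0.04 [-0.162 -0.317] -0.901
-0.12 [-0.193 -0.343] -1.001
14.25 [ 0.54393371 -0.24167332  0.10191725] [-0.51713341 -0.24033433  0.39600571] 0.006515338172994693
```

carry_out:
  steps: [0, 0, -0.02, 0.05, 0, 0, 0, -0.02, 0.25, 0, 0, 0, -0.02, 0.5, 0, 0, 0, -0.02, 0.5, 0]

```text
clock: 14.65
position: [0.5459, -0.2447, 0.1552]
ee_rot: [-1.571, 0.077, -0.084]
force: [-0.3, 0.5, -0.4]
width: 0.002
```

carry_out:
  steps: [0, 0.02, 0.35, 0, 0.153, 0, 0.03, 0.69, 0, 0.153, 0, 0.03, 0.69, 0, 0.153, 0, 0.03, 0.69, -0.1, 0.153, 0, 0.03, 0.69, -0.3, 0.153, 0, 0.03, 0.69, -0.5, 0.153, 0, 0.03, 0.69, -0.53, 0.153, 0, 0.03, 0.69, -0.53, 0.153, 0, 0.03, 0.69, -0.53, 0.153, 0, 0.03, 0.69, -0.53, 0.153, 0, 0.03, 0.69, -0.53, 0.153, 0, 0.03, 0.69, -0.53, 0.153]

```text
clock: 15.85
position: [0.5476, -0.1745, 0.0993]
ee_rot: [-1.571, -0.017, 0.015]
force: [-0.3, -0.2, 0.5]
width: 0.006
```

carry_out:
  steps: [0, 0, 0, 0, 0, 0, 0, 0, 0, 0, 0, 0, 0, 0, 0, 0, 0, 0, 0, 0, 0, 0, 0, 0, 0, 0, 0, 0, 0, 0, 0, 0, 0, 0, 0, 0, 0, 0, 0, 0, 0, 0, 0, 0, 0, 0, 0, 0, 0, 0]

```text
clock: 16.85
position: [0.5473, -0.1744, 0.0987]
ee_rot: [-1.571, -0.016, 0.016]
force: [0.4, 0.4, 0.1]
width: 0.001
```

```bash
python3 -c "
from arc import *
go(1.45,[1.45],.031)
s=arm.observe(); print(s['ee_rot'])
im,d=get_image('wrist'); np.savez('w9.npz',im=im,d=d,st=s); im2,_=get_image('scene')
a=cv2.resize(im2[160:260,260:400],None,fx=3.9,fy=3.9,interpolation=cv2.INTER_CUBIC)
cv2.imwrite('pics/w9.png',np.hstack([im[:390,160:540],a[:390]])[...,::-1])
C=cam('wrist',s)
for th in (1,1.2,1.35): b=A+rot(th)@(.041*r0); print(th,b,proj([*b,.121],C))
"
```

```text
1.45 [ 0.011 -0.017] 0.0
16.85 [ 0.54730893 -0.17438285  0.09873886] [0.44852406 0.35059281 0.09720244] 0.0014106707313064995
[-1.57068342 -0.0157563   0.01575342]
1 [ 0.54523449 -0.22493533] (np.float64(206.64809299031026), np.float64(288.74082978144327))
1.2 [ 0.54789654 -0.21719641] (np.float64(225.1045635809603), np.float64(294.6014466613463))
1.35 [ 0.54885273 -0.21112883] (np.float64(239.31435343468928), np.float64(296.8365381413353))
```

View pics/w9.png

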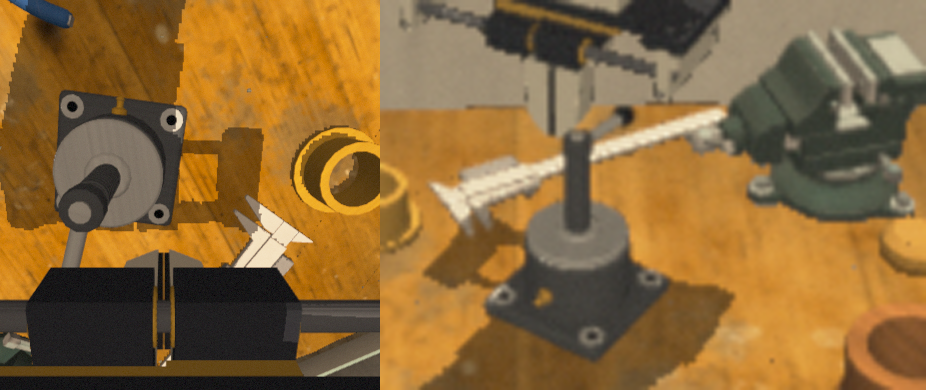

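carry_out:
  steps: [0, 0.01, -0.01, 0.02, 0, 0, 0.01, -0.01, 0.02, 0, 0, 0.033, -0.043, 0.02, -0.1, 0, 0.055, -0.078, 0.02, -0.2, 0, 0.073, -0.115, 0.02, -0.3, 0, 0.088, -0.153, 0.02, -0.4, 0, 0.101, -0.192, 0.02, -0.5, 0, 0.11, -0.232, 0.02, -0.6, 0, 0.116, -0.272, 0.02, -0.7, 0, 0.12, -0.313, 0.02, -0.8, 0, 0.12, -0.354, 0.02, -0.9, 0, 0.117, -0.396, 0.02, -1]

```text
clock: 18.15
position: [0.5592, -0.2139, 0.1008]
ee_rot: [-1.486, 0.601, -0.601]
force: [-1.1, 0.5, 0.3]
width: 0.004
```

```bash
python3 -c "
from arc import *
s=arm.observe(); R=Ro.from_rotvec(s['ee_rot']).as_matrix(); print('yaw z',np.arctan2(R[1,2],R[0,2])-np.arctan2(.139,.99))
go(.664,np.arange(.664,-.2,-.0786),.031)
"
```

```text
yaw z 0.6630864066897058
0.66 [-0.001 -0.001] 0.0
0.59 [-0.008 -0.04 ] -0.1
0.51 [-0.017 -0.08 ] -0.2
0.43 [-0.03  -0.118] -0.3
0.35 [-0.045 -0.155] -0.4
0.27 [-0.064 -0.191] -0.5
0.19 [-0.085 -0.226] -0.6
0.11 [-0.109 -0.258] -0.701
0.04 [-0.135 -0.289] -0.801
-0.04 [-0.164 -0.317] -0.901
-0.12 [-0.195 -0.344] -1.001
18.15 [ 0.55915614 -0.21388543  0.10076246] [-1.08977796  0.47145866  0.29202096] 0.00408930711276462
```

Tracking is spot on; sweep to nearly shut and check.

carry_out:
  steps: [0, -0.008, -0.04, 0, -0.1, 0, -0.017, -0.08, 0, -0.2, 0, -0.03, -0.118, 0, -0.3, 0, -0.045, -0.155, 0, -0.4, 0, -0.064, -0.191, 0, -0.5, 0, -0.085, -0.226, 0, -0.6, 0, -0.109, -0.258, 0, -0.7, 0, -0.135, -0.289, 0, -0.8, 0, -0.164, -0.317, 0, -0.9, 0, -0.164, -0.317, 0, -0.9, 0, -0.164, -0.317, 0, -0.9]

```text
clock: 19.25
position: [0.5427, -0.2456, 0.1008]
ee_rot: [-1.255, 1.134, -1.135]
force: [0.1, 0.3, 0.2]
width: 0.004
```

```bash
python3 -c "
from arc import *
go(-.04,np.arange(-.043,-.25,-.03),.031)
print(arm.observe()['ft_torque'])
n='scene'; im,d=get_image(n); np.savez('s10.npz',im=im,d=d); C=cam(n); P=cloud(d,C); X,Y,Z=P[...,0],P[...,1],P[...,2]
m=(Z>.113)&(Z<.135)&(np.hypot(X-.508,Y+.2078)<.05)&(Y<-.235)&(im.max(-1)<60); print(m.sum(),P[m].mean(0))
for th in (0,.2,.4): b=A+rot(th)@(.041*r0); print(th,b,proj([*b,.121],C))
s=arm.observe(); im,d=get_image('wrist'); np.savez('w10.npz',im=im,d=d,st=s); C=cam('wrist',s)
P=cloud(d,C);X,Y,Z=P[...,0],P[...,1],P[...,2]
m=(Z>.113)&(Z<.127)&(np.hypot(X-.508,Y+.2078)<.06)&(np.hypot(X-.508,Y+.2078)>.012); print(m.sum())
q=P[m]; q=q[q[:,0]<.525]; 
for lo in np.arange(-.26,-.2,.005):
  k=q[(q[:,1]>lo)&(q[:,1]<lo+.005)]
  if len(k): print(lo.round(3),len(k),k.mean(0).round(4),k[:,0].min().round(4),k[:,0].max().round(4))
"
```

```text
-0.04 [0.001 0.   ] -0.004
-0.07 [-0.011 -0.01 ] -0.042
-0.1 [-0.022 -0.02 ] -0.08
-0.13 [-0.035 -0.03 ] -0.118
-0.16 [-0.047 -0.039] -0.157
-0.19 [-0.06  -0.048] -0.195
-0.22 [-0.072 -0.056] -0.233
19.25 [ 0.54271386 -0.24562302  0.10075863] [0.08900206 0.27597075 0.15398942] 0.004267293163219995
[-0.07319308  0.03310517  0.01584289]
1 [ 0.51079464 -0.24898652  0.12371643]
0 [ 0.513699 -0.24839 ] (np.float64(327.3031873284276), np.float64(201.23759832170822))
0.2 [ 0.52164939 -0.24644869] (np.float64(328.08322946467104), np.float64(199.19161799041362))
0.4 [ 0.52905562 -0.24296657] (np.float64(328.1432203736182), np.float64(197.110585841464))
1330
-0.24 44 [ 0.518  -0.2359  0.1214] 0.5114 0.5249
-0.235 203 [ 0.5147 -0.2325  0.1238] 0.5103 0.5182
-0.23 205 [ 0.5135 -0.2274  0.1237] 0.5092 0.5169
-0.225 211 [ 0.5124 -0.2224  0.1236] 0.5081 0.5158
-0.22 37 [ 0.5131 -0.2193  0.123 ] 0.5092 0.5149
```

carry_out:
  steps: [0, -0.011, -0.01, 0, -0.04, 0, -0.022, -0.02, 0, -0.08, 0, -0.035, -0.03, 0, -0.12, 0, -0.047, -0.039, 0, -0.16, 0, -0.047, -0.039, 0, -0.16]

```text
clock: 19.85
position: [0.538, -0.2498, 0.1008]
ee_rot: [-1.195, 1.23, -1.231]
force: [1.4, 0.8, 0.1]
width: 0.007
```

```bash
cat > lev.py <<'E'
from arc import *
s=arm.observe(); print(s["clock"],s["position"],s["force"],s["ft_torque"]); im,d=get_image('wrist'); C=cam('wrist',s)
P=cloud(d,C);X,Y,Z=P[...,0],P[...,1],P[...,2]
m=(Z>.118)&(Z<.127)&(abs(X-.513)<.014)
q=P[m]; k=q[(q[:,1]<-.221)&(q[:,1]>-.236)]
c=np.polyfit(k[:,1],k[:,0],1); print("arm angle deg",np.degrees(np.arctan(-c[0])),"x at -.228",np.polyval(c,-.228),len(k), "from axis",np.degrees(np.arctan((np.polyval(c,-.228)-.508)/.0202)))
E
python3 lev.py
```

```text
19.85 [ 0.53800715 -0.24984362  0.1008486 ] [1.4216897  0.82526136 0.08612367] [-0.04500538 -0.30401724  0.01830171]
arm angle deg 6.459533508169714 x at -.228 0.5112368855137022 601 from axis 9.103787908324458
```

```bash
python3 - <<'E'
from h import *
for f in ("w5.npz",):
    z=np.load(f,allow_pickle=True); P=cloud(z["d"],cam("wrist",z["st"].item())); q=P[(P[...,2]>.118)&(P[...,2]<.127)&(abs(P[...,0]-.513)<.014)]
    k=q[(q[:,1]<-.221)&(q[:,1]>-.236)]; c=np.polyfit(k[:,1],k[:,0],1); print(np.degrees(np.arctan(-c[0])),np.polyval(c,-.228),len(k))
E
```

```text
8.364045176639712 0.5115069871750758 244
```

carry_out:
  steps: [0, -0.013, -0.009, 0, -0.038, 0, -0.025, -0.017, 0, -0.076, 0, -0.025, -0.017, 0, -0.076, 0, -0.025, -0.017, 0, -0.076]

```text
clock: 20.3
position: [0.5356, -0.2516, 0.1009]
ee_rot: [-1.167, 1.272, -1.273]
force: [2.2, -1.3, 1.9]
width: 0.004
```

```bash
python3 lev.py
```

```text
20.3 [ 0.5356381  -0.25155838  0.10094262] [ 2.19487627 -1.34798431  1.861142  ] [-0.24634493 -0.47155516  0.04675785]
arm angle deg 5.3895238166462995 x at -.228 0.5096157393432525 611 from axis 4.573186627545508
```

carry_out:
  steps: [0, 0.025, 0.017, 0, 0.076, 0, 0.1, 0.03, 0, 0.15, 0, 0.1, 0.03, 0, 0.3, 0, 0.1, 0.03, 0.3, 0.3, 0.45, 0, 0.2, 0.6, 0.3, 0.45, -0.27, 0.43, 0.72, 0.3, 0.45, -0.27, 0.43, 0.72, 0.3, 0.45, -0.27, 0.43, 0.72, 0.3, 0.45, -0.27, 0.43, 0.72, 0.3]

```text
clock: 21.25
position: [0.5084, -0.2085, 0.1723]
ee_rot: [-1.276, 1.099, -1.098]
force: [0.1, 0.2, -1.0]
width: 0.389
```

```bash
cat > see.py <<'E'
import sys
from h import *
s=arm.observe(); R=Ro.from_rotvec(s["ee_rot"]).as_matrix(); print(s["clock"],s["position"],s["force"],s["width"],"jaw deg",np.degrees(np.arctan2(R[1,2],R[0,2])))
im,d=get_image("wrist"); np.savez(sys.argv[1],im=im,d=d,st=s); P=cloud(d,cam("wrist",s))
h=float(sys.argv[2]); A=np.array([float(sys.argv[3]),float(sys.argv[4])]); r=np.hypot(P[...,0]-A[0],P[...,1]-A[1]); Z=P[...,2]
q=P[(Z>h+.067)&(Z<h+.077)&(r<.05)]; k=q[(q[:,1]<A[1]-.013)&(q[:,1]>A[1]-.028)]
c=np.polyfit(k[:,1],k[:,0],1); print("arm deg",np.degrees(np.arctan(-c[0])),np.polyval(c,A[1]-.02),len(k))
q=P[(Z>h+.0773)&(Z<h+.081)&(r<.02)]; print("hubtop",len(q),q.mean(0) if len(q) else 0)
q=P[(Z>h+.005)&(Z<h+.012)&(r<.036)]; print("collar",len(q),[np.round(v,4) for v in cv2.minEnclosingCircle(q[:,:2].astype(np.float32))],np.median(q[:,2]))
q=P[(Z>h-.045)&(Z<h-.03)&(r<.08)]; 
if len(q): print("flange",cv2.minAreaRect(q[:,:2].astype(np.float32)))
im,d=get_image("scene"); P=cloud(d,cam("scene")); r=np.hypot(P[...,0]-A[0],P[...,1]-A[1]); Z=P[...,2]
q=P[(Z>h+.004)&(Z<h+.014)&(r<.036)]; print("scene collar",len(q),[np.round(v,4) for v in cv2.minEnclosingCircle(q[:,:2].astype(np.float32))],np.median(q[:,2]))
E
python3 see.py w11.npz .05 .508 -.2078
```

```text
21.25 [ 0.50840202 -0.20846622  0.17231574] [ 0.08657542  0.23237663 -0.98444694] 0.38940776107560565 jaw deg 8.535594176776996
arm deg 4.9389986986566905 0.5102688742769583 243
hubtop 185 [ 0.50829841 -0.20767348  0.12845664]
collar 3675 [array([ 0.5082, -0.2077]), np.float64(0.0317)] 0.05845623580816506
flange ((0.5083523392677307, -0.2071036845445633), (0.08546362072229385, 0.08615857362747192), 83.66058349609375)
scene collar 326 [array([ 0.5071, -0.2083]), np.float64(0.0321)] 0.06014549596395241
```

carry_out:
  steps: [0.45, 0, 0.01, -0.2, -0.08, 0.45, 0, 0.01, -0.4, -0.08, 0.45, 0, 0.01, -0.6, -0.08, 0.45, 0, 0.01, -0.8, -0.08, 0.45, 0, 0.01, -1, -0.08, 0.45, 0, 0.01, -1, -0.08, 0.45, 0, 0.01, -1, -0.08]

```text
clock: 22.05
position: [0.5082, -0.2079, 0.0725]
ee_rot: [-1.249, 1.147, -1.146]
force: [0.1, -0.7, 1.8]
width: 0.449
```

carry_out:
  steps: [0.3, 0, 0, 0, 0, 0.22, 0, 0, 0, 0, 0.15, 0, 0, 0, 0, 0.1, 0, 0, 0, 0, 0.1, 0, 0, 0, 0, 0.1, 0, 0, 0, 0, 0.1, 0, 0, 0, 0]
  grip_force: 25

```text
clock: 22.75
position: [0.5092, -0.2073, 0.0732]
ee_rot: [-1.248, 1.144, -1.146]
force: [2.3, 0.7, 5.5]
width: 0.178
```

carry_out:
  steps: [0.1, 0, 0, 0.01, 0, 0.1, 0, 0, 0.03, 0, 0.1, 0, 0, 0.06, 0, 0.1, 0, 0, 0.1, 0, 0.1, 0, 0, 0.14, 0, 0.1, 0, 0, 0.18, 0, 0.1, 0, 0, 0.22, 0, 0.1, 0, 0, 0.26, 0, 0.1, 0, 0, 0.3, 0, 0.1, 0, 0, 0.34, 0, 0.1, 0, 0, 0.38, 0, 0.1, 0, 0, 0.42, 0]

```text
clock: 23.95
position: [0.5084, -0.2073, 0.1151]
ee_rot: [-1.249, 1.146, -1.146]
force: [0.2, 0.5, -5.3]
width: 0.18
```

carry_out:
  steps: [0.1, 0, 0, 0.04, 0, 0.1, 0, 0, 0.08, 0, 0.1, 0, 0, 0.12, 0, 0.1, 0, 0, 0.16, 0, 0.1, 0, 0, 0.2, 0, 0.1, 0, 0, 0.23, 0, 0.1, 0, 0, 0.25, 0, 0.1, 0, 0, 0.25, 0]

```text
clock: 24.75
position: [0.5085, -0.2073, 0.14]
ee_rot: [-1.248, 1.145, -1.146]
force: [0.1, 0.2, -5.5]
width: 0.172
```

```bash
python3 - <<'E'
from h import *
s=arm.observe(); print(s["clock"],s["position"],s["force"],s["width"])
n="scene"; im,d=get_image(n); C=cam(n); P=cloud(d,C); X,Y,Z=P[...,0],P[...,1],P[...,2]
r=np.hypot(X-.508,Y+.2078)
q=P[(Z>.1)&(Z<.135)&(r<.036)]; print("collar",len(q),[np.round(v,4) for v in cv2.minEnclosingCircle(q[:,:2].astype(np.float32))],np.median(q[:,2]))
q=P[(Z>.075)&(Z<.104)&(r<.036)]; print("tube",len(q),np.ptp(q,axis=0) if len(q) else 0)
if len(q): print(q.min(0),q.max(0))
q=P[(Z>.044)&(Z<.055)&(r<.045)]; print("bore",[np.round(v,4) for v in cv2.minEnclosingCircle(q[:,:2].astype(np.float32))])
q=P[(Z>.052)&(Z<.063)&(np.hypot(X-.504,Y+.423)<.05)]; print("stand",[np.round(v,4) for v in cv2.minEnclosingCircle(q[:,:2].astype(np.float32))])
cv2.imwrite("pics/s12.png",cv2.resize(im[170:250,270:350],None,fx=7,fy=7,interpolation=cv2.INTER_CUBIC)[...,::-1])
print("tips at 44:",[proj([.508+sg*.022*np.sin(np.radians(5)),-.2078-sg*.022,.1123-.026],C) for sg in (1,-1)],"at 55",[proj([.508,-.2078-sg*.0275,.0863],C) for sg in (1,-1)],"at 35",[proj([.508,-.2078-sg*.0175,.0863],C) for sg in (1,-1)])
E
```

```text
24.75 [ 0.5085334  -0.2073313   0.13999391] [ 0.06267217  0.21184562 -5.54439668] 0.17192471930695977
collar 344 [array([ 0.5064, -0.2084]), np.float64(0.0317)] 0.12651428957219174
tube 78 [0.01435302 0.04380322 0.01527768]
[ 0.4976882  -0.22824192  0.08629329] [ 0.51204121 -0.18443871  0.10157096]
bore [array([ 0.5077, -0.2079]), np.float64(0.0333)]
stand [array([ 0.5033, -0.4225]), np.float64(0.04)]
tips at 44: [(np.float64(319.0098759736376), np.float64(211.9988511044166)), (np.float64(301.579869798923), np.float64(207.50899163056735))] at 55 [(np.float64(320.7515286724915), np.float64(213.1261449807308)), (np.float64(299.9328523438618), np.float64(206.4196791949108))] at 35 [(np.float64(316.90319877704025), np.float64(211.88645556104854)), (np.float64(303.65575827272687), np.float64(207.61896491517652))]
```

View pics/s12.png

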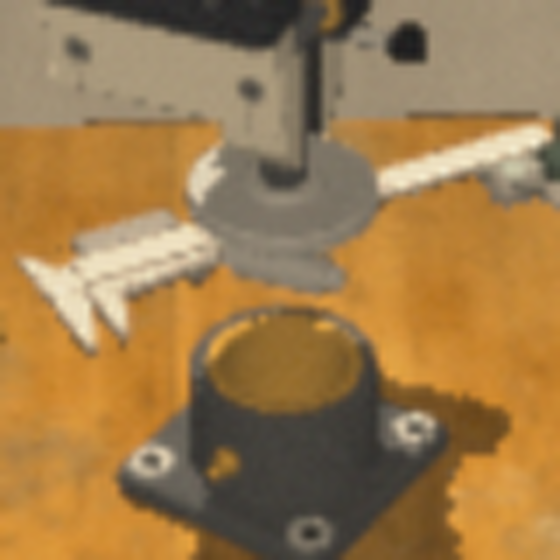

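carry_out:
  steps: [0.1, 0, -0.02, 0, 0, 0.1, 0, -0.06, 0, 0, 0.1, 0, -0.12, 0, 0, 0.1, 0, -0.2, 0, 0, 0.1, 0, -0.28, 0, 0, 0.1, 0, -0.37, 0, 0, 0.1, 0, -0.46, 0, 0, 0.1, -0.01, -0.55, 0, 0, 0.1, -0.01, -0.64, 0, 0, 0.1, -0.02, -0.73, 0, 0, 0.1, -0.02, -0.82, 0, 0, 0.1, -0.03, -0.9, 0, 0]

```text
clock: 26.0
position: [0.5054, -0.2981, 0.1397]
ee_rot: [-1.249, 1.145, -1.146]
force: [0.2, 0.7, -6.2]
width: 0.179
```

carry_out:
  steps: [0.1, 0, -0.08, 0, 0, 0.1, 0, -0.17, 0, 0, 0.1, 0, -0.26, 0, 0, 0.1, 0, -0.35, 0, 0, 0.1, 0, -0.44, 0, 0, 0.1, 0, -0.53, 0, 0, 0.1, 0, -0.62, 0, 0, 0.1, 0, -0.71, 0, 0, 0.1, 0, -0.8, 0, 0, 0.1, 0, -0.88, 0, 0, 0.1, 0, -0.94, 0, 0, 0.1, 0, -0.98, 0, 0]

```text
clock: 27.2
position: [0.5053, -0.396, 0.1398]
ee_rot: [-1.249, 1.146, -1.146]
force: [-0.0, 0.6, -4.7]
width: 0.176
```

carry_out:
  steps: [0.1, -0.003, -0.06, 0, 0, 0.1, -0.003, -0.13, 0, 0, 0.1, -0.003, -0.19, 0, 0, 0.1, -0.003, -0.23, 0, 0, 0.1, -0.003, -0.26, 0, 0, 0.1, -0.003, -0.267, 0, 0, 0.1, -0.003, -0.267, 0, 0]

```text
clock: 27.9
position: [0.5051, -0.422, 0.1397]
ee_rot: [-1.249, 1.146, -1.146]
force: [-0.1, 0.4, -6.2]
width: 0.176
```

```bash
python3 - <<'E'
from h import *
s=arm.observe(); print(s["clock"],s["position"],s["force"],s["width"])
for n in ("scene","wrist"):
    im,d=get_image(n); C=cam(n,s); P=cloud(d,C); X,Y,Z=P[...,0],P[...,1],P[...,2]
    for nm,lo,hi,rr in (("collar",.118,.135,.036),("tube",.075,.106,.036),("stand",.052,.063,.045)):
        q=P[(Z>lo)&(Z<hi)&(np.hypot(X-.504,Y+.423)<rr)]
        if len(q)>5: print(n,nm,len(q),[np.round(v,4) for v in cv2.minEnclosingCircle(q[:,:2].astype(np.float32))],np.median(q[:,2]))
E
```

```text
27.9 [ 0.50508021 -0.42196968  0.13968687] [-0.06302912  0.38715032 -6.16263852] 0.1763458371061573
scene collar 418 [array([ 0.502 , -0.4222]), np.float64(0.0319)] 0.12614745603708138
scene tube 84 [array([ 0.5013, -0.4226]), np.float64(0.0217)] 0.09422430239212826
scene stand 467 [array([ 0.5028, -0.4241]), np.float64(0.0392)] 0.059367961238505074
wrist collar 5461 [array([ 0.5038, -0.4217]), np.float64(0.0316)] 0.12471604499006786
wrist stand 2527 [array([ 0.5042, -0.4225]), np.float64(0.0386)] 0.058228641715568574
```

carry_out:
  steps: [0.1, 0.006, -0.01, -0.02, 0, 0.1, 0.006, -0.01, -0.07, 0, 0.1, 0.006, -0.01, -0.12, 0, 0.1, 0.006, -0.01, -0.17, 0, 0.1, 0.006, -0.01, -0.22, 0, 0.1, 0.006, -0.01, -0.27, 0, 0.1, 0.006, -0.01, -0.32, 0, 0.1, 0.006, -0.01, -0.37, 0, 0.1, 0.006, -0.01, -0.42, 0, 0.1, 0.006, -0.01, -0.47, 0, 0.1, 0.006, -0.01, -0.52, 0, 0.1, 0.006, -0.01, -0.54, 0]

```text
clock: 29.2
position: [0.5055, -0.4227, 0.085]
ee_rot: [-1.249, 1.146, -1.145]
force: [0.1, 0.1, -4.7]
width: 0.177
```

carry_out:
  steps: [0.1, 0, 0, -0.015, 0, 0.1, 0, 0, -0.03, 0, 0.1, 0, 0, -0.04, 0, 0.1, 0, 0, -0.04, 0]

```text
clock: 29.6
position: [0.5057, -0.423, 0.0818]
ee_rot: [-1.249, 1.145, -1.146]
force: [-0.3, -0.2, -5.6]
width: 0.174
```

carry_out:
  steps: [0.1, 0, 0, -0.01, 0, 0.1, 0, 0, -0.015, 0, 0.1, 0, 0, -0.015, 0]

```text
clock: 29.9
position: [0.5059, -0.4232, 0.0814]
ee_rot: [-1.248, 1.145, -1.146]
force: [-2.5, 3.2, 5.7]
width: 0.178
```

Seated. Release gently, rise and check.

carry_out:
  steps: [0.22, 0, 0, 0, 0, 0.3, 0, 0, 0, 0, 0.4, 0, 0, 0, 0, 0.45, 0, 0, 0, 0, 0.45, 0, 0, 0, 0, 0.45, 0, 0, 0.1, 0, 0.45, 0, 0, 0.3, 0, 0.45, 0, 0, 0.6, 0, 0.45, 0, 0, 0.9, 0, 0.45, 0, 0, 1, 0, 0.45, 0, 0, 1, 0]

```text
clock: 31.0
position: [0.5064, -0.4238, 0.1823]
ee_rot: [-1.248, 1.143, -1.148]
force: [-0.0, -0.3, 0.5]
width: 0.447
```

```bash
python3 see.py w13.npz .058 .504 -.4228; python3 - <<'E'
from h import *
im,d=get_image("scene"); a=np.load("scene.npz")["im"]; df=cv2.absdiff(im,a).max(-1)
for n,(u,v) in dict(bush=(258,212),loupe=(248,255),pliers=(310,280),calliper=(300,207),calliper2=(330,196),housing=(311,232)).items(): print(n,(df[v-12:v+12,u-12:u+12]>40).mean())
z=np.load("top.npz"); im,d=get_image("top"); C=cam("top"); P=cloud(d,C); X,Y,Z=P[...,0],P[...,1],P[...,2]
q=P[(Z>.044)&(Z<.056)&(np.hypot(X-.507,Y+.2075)<.045)]; print(cv2.minAreaRect(q[:,:2].astype(np.float32)))
E
```

```text
31.0 [ 0.50639574 -0.42381784  0.18233001] [-0.01150195 -0.32140223  0.52850844] 0.44726365124512213 jaw deg 4.929896040888546
arm deg 6.300709998541984 0.5068839854110404 239
hubtop 180 [ 0.50455475 -0.42296305  0.13641084]
collar 3629 [array([ 0.5046, -0.4233]), np.float64(0.0317)] 0.0664900450542027
flange ((0.5254113674163818, -0.42937907576560974), (0.058550335466861725, 0.12008912861347198), 45.311302185058594)
scene collar 419 [array([ 0.5036, -0.4241]), np.float64(0.033)] 0.06802056873183604
bush 0.0
loupe 0.0
pliers 0.015625
calliper 0.0
calliper2 0.0
housing 0.0
((0.5068585872650146, -0.20737509429454803), (0.06383189558982849, 0.061384279280900955), 0.8198977112770081)
```

```bash
python3 -c "
from cell import arm
print(arm.sign_off())"
```

```text
the job is handed in; nothing more can be done
None
```

The bore has been measured and the gauge is back in its stand, upright, with the lever shut. The job was handed in at about 31 s of the 72 s allowed.

- **Measuring:** I lowered the gauge into the bore until the collar sat on the housing, then swung the lever open to about 1.2 rad. The lever stayed open for more than 3 s before I swung it shut. In the last 2–3 mm against the shut stop, the gauge turned about 3° in the bore.
- **Withdrawal:** I drew the gauge straight up at about 0.04 m/s. The scene camera's depth then showed about 44 mm across the tips (43.8 mm, good to 1–2 mm). I did not measure the tips again once the gauge was in the stand.
- **In the stand:** The collar top is at 66.5 mm and the hub top at 136.4 mm, as expected for a seated gauge. The axis is within 1 mm of the stand's centre. The lever read 6.3° here and 5° in the bore, which is about the error of that measurement.
- **Other objects:** The housing is within measurement error of where it started. The scene camera showed no change at the spare bush, calliper and loupe. The pliers patch changed in 1.6 % of its pixels, which I took for shadow without checking.
- **At hand-in:** The gripper was open and clear above the gauge, touching nothing.

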